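# Fetch the sharpening stone from under the drying rack with the reacher

## Robot

A 6-joint arm with a two-finger parallel gripper is mounted at the origin on a cart in front of the work surface, level with it; the furniture and walls round the work are solid. World frame = base frame: x ahead of the robot, y to its left, z up, the work surface at z = 0. Lengths are in m, angles in rad, forces in N, time in s.
With the tool pointing down it reaches from about 0.425 to 1.125 m from the base axis. Payload 14.9 kg.
Tool frame: the origin (TCP) lies at the very end of the fingers, on their centre line; the grasp point (between the pads) lies robot.grasp_offset behind it (robot.grasp_offset is the distance from the TCP to the grasp point, in m); y points along the fingers, z is the direction in which the jaws open and shut, and the axes are right-handed (so a half turn about y gives the same grasp; the last joint's range is limited). The gripper opens to 91 mm and grips with 3 to 60 N. Pads are 32 mm wide; open, the fingers measure 118 mm over their backs; the gripper's body (76 mm by 178 mm) begins 60 mm behind the grasp point.
Start: joints at [-1.164, 0.379, 1.734, -0, 1.028, -0.033], TCP at [0.298, -0.633, 0.214] pointing down, gripper open.
Joint ranges: [-2.77, 2.77], [-0.74, 2.19], [0, 2.66], [-1.06, 4.2], [0.31, 2.87], [-3.08, 3.08]. Speed limits (rad/s): [1.89, 1.89, 2.39, 3.14, 3.14, 3.14].

## Interface

Orientations are given as a unit quaternion [x, y, z, w].
In Python, from bench import robot gives the robot as it stands.
- The arm moves only by the tool drive_tool, never from a script. Its argument "targets" is one flat list of numbers, 5 for each row, row after row: the shift along the tool's x, y, z in cm, then the turn about the tool's y in degrees, then the opening, from -1 (shut) to 1 (fully open). In form: [dx, dy, dz, spin, grip, dx, dy, dz, spin, grip, ...]. A call has 1 to 12 rows; each row shifts and turns the pose as measured when the row begins, along the tool's axes as they then stand; what a row does not reach is not made up. A row lasts 1/10 s, in which the tool goes at most 50 mm and 8.59 degrees, less where a joint would pass 70% of its speed; a pose out of reach is approached as far as the arm can. A call is refused whole if a number of a shift passes 5 or a number of a turn 8.59, either way. A call with a gripper value outside its range is refused whole. The fingers move at their own pace and stop on an object; "squeeze" is the grip in N (left out, the last holds). Time passes only in rows, so rows that do not move let the fingers close. It gives the time, the measured TCP pose, the force and the opening at its end, in the units of the state.
- robot.get_state(): the state, without advancing time (a new reading comes with each control period).
- robot.snapshot(name): name is "scene" or "side" or "wrist"; returns the picture (400x640x3 uint8, red, green, blue); there is no depth.
- robot.calibration(name): a dict with "mtx" (3x3 intrinsics, pixels), "k1" (the pictures are not rectified: a ray, as slopes to the right and down, at radius r is drawn at 1 + k1 r^2 times it, then the intrinsics apply), "R" (3x3) and "t" (3): a world point X has camera coordinates R X + t; the wrist camera has in their place "mount" (4x4, takes a point from camera to tool coordinates, whose origin is the TCP and whose axes are the tool frame's). Camera axes: x right, y down, z forward; pixel columns grow to the right and rows downward; lengths in m; the calibration is good to about 2 mm. A picture is of the moment at which its call begins: read the wrist's pose just before it. calibration takes no time and is no camera call.
- robot.sign_off(): hands the job in, once; it reports no verdict.
Trained networks look in the newest picture that a camera, given by its name, has taken for a name from the list of things; names that differ only in an ending like _2 or _b are one class to them, and where a whole thing is asked for, a point or a joint stands for the part that bears it (a point fixed in the world has none). Each returns a list of dicts, best first, with "conf" (0 to 1); they miss things now and then, are a little off and sometimes report something else, mostly with a low value. They report only what shows in the picture. A call takes as long as a camera call.
- robot.boxes_of(camera, name): "location" ([x, y, z] in m, in world coordinates, good to about 4 mm: the middle of the surface that is visible of it).
- robot.trace(camera, name): "mask" (400x640 bool, what is visible of it).
The state is a dict: "time": time; "q": joint angles; "joint_vel": joint speeds; "joint_efforts": joint torques, N m; "eef_pos": TCP position; "tcp_rot": TCP orientation; "wrist_force": force on the tool from outside, world axes, zero at the start; "moment": the same for the moment, N m; "opening": opening from 0.0 (shut) to 1.0 (fully open).
Only numpy, scipy, OpenCV 4.12 (cv2) and the standard library are available. Lean on these libraries where they do the work, as an engineer would, in place of code of your own. Each camera call takes 0.05 s, during which the arm holds its last target. There are 200 camera calls.

## Task

The oil stone has slid under the slatted drying rack, where no hand fits. Take the reacher, slide its open jaws over the stone's near end and squeeze the trigger just hard enough to keep hold, without overstraining its light plastic jaws; draw the stone out between the jaws until all of it lies in the open in front of the rack, then let the trigger spring back and leave reacher and stone lying flat on the table. Do not shift the rack, nor disturb the pieces and the tin drying on it or the dividers beside it.

Things in the scene. Friction and masses are not known exactly. Their poses are not given: they have to be found in the camera images.
- reacher: Pick-up reacher lying on its side, 0.23 kg, under 36 mm high. Origin: at table height below the shaft's axis. x: along the shaft to the jaws; y: from the shaft to the pistol grip's free end; z up. Black grip bar (34 mm high): x -31 to -9, y -14 to 90 mm. Black housing: x -31 to 70, y -14 to 14 mm, 34 mm high. Shaft 14 mm thick, at height 18 mm, to x 155. Yoke 42 mm wide, to x 175 mm.
- reacher_grip (a point): Point midway between the outer faces of grip and trigger (reacher x 0, y 40, height 17 mm): pinch here from above, closing along reacher x. Grip and trigger are together 62 mm wide there at rest, 38 mm with the trigger fully squeezed. The grip bar itself does not move, so squeezing with a still gripper pushes the reacher forward by half of the trigger's travel.
- trigger (a joint): Red trigger's travel towards the grip, m: 0 at rest, 0.024 full. Its return spring takes 6 N to start, 0.32 N more per mm. Cables close both jaws: they meet the stone near half travel, and from there the trigger force climbs steeply, by some 15 N per mm, a third of that rise bearing on each jaw. 20 to 45 N on the trigger holds the stone; much more overstrains the jaws.
- trigger_bar (a point): Middle of the red trigger bar, 12 mm thick along reacher x, 30 mm high, spanning reacher y 18 to 86 mm; at rest at reacher x 25, y 40, height 17 mm. Its outer (+x) face is 6 mm ahead of this point.
- reacher_jaws (a point): Midway between the two black rubber jaw pads when open: 231 mm ahead of the reacher's origin, on the shaft's axis, 16 mm up. The pads are upright rollers, 16 mm in diameter, 4 to 28 mm above the table; open they are 82 mm apart inside, 98 mm outside. They close in the table's plane, to about 10 mm apart at full squeeze.
- jaw_l: Jaw on the reacher's +y side, light red plastic with a black rubber pad; origin at its pivot, reacher x 165, y 14 mm. It is overstrained by more than 15 N.
- jaw_r: The like jaw on the -y side, pivot at reacher x 165, y -14 mm. It is overstrained by more than 15 N.
- oil_stone: Grey sharpening stone, 50 mm (its x) by 150 mm (its y) by 24 mm high, 0.3 to 0.65 kg; origin at the centre of its underside. Lies under the rack, its length roughly along the rack's depth.
- stone_near (a point): Centre of the stone's end that faces the open front of the rack (75 mm along -y of the stone, 12 mm up).
- stone_far (a point): Centre of the stone's other end (75 mm along +y of the stone, 12 mm up).
- rack: Slatted wooden drying rack, 220 mm deep (x), 200 mm wide (y), 56 mm high, about 1.8 kg, standing loose; origin at the centre of its underside. Its open front looks along -x, at x = -110 mm. Side boards 18 mm thick leave 164 mm between them; a rail closes the back at x 98 mm; under the slats 46 mm are clear.
- paint_tin: Orange paint tin, 76 mm in diameter, 84 mm high, standing on the rack; origin at the centre of its underside.
- primed_piece: White carved piece, 49 x 90 x 9 mm, drying on the rack.
- primed_strip: White curved strip, 28 x 131 x 9 mm, drying on the rack near its side edge.
- carving_tip (a point): Fixed: the robot-side tip of the big white carving (up to 18 mm thick) that lies on the table to the right of the rack. The carving reaches from here away from the robot and up to 65 mm to the left, 55 mm to the right; keep reacher and stone on the robot's side of it.
- dividers: Steel dividers, 45 x 139 x 10 mm, lying on the table beside the way of the jaws.

How it is judged:
By the outcome, as a careful person would: the job done as asked, in the order asked, and still so for the second after the job is handed in, with the robot touching nothing.
It also fails if it takes over 66 s, if anything falls off the work surface, if the arm or the gripper's body presses on something with over 40 N, if the wrist force passes 120 N, or if a joint passes its speed limit or range.

## Working session

There is one attempt and no reset: what is moved stays moved. The work goes in short steps, Python scripts to look and compute and a tool call to move; the robot and the scene stay as the last step left them, time stands still between calls to the robot, and variables do not carry over. Pictures are saved under pics/ and viewed, about 8 in all and at most 12, crops included, and the job is handed in when it is done.

Besides the shell and the picture viewer there is one more tool, called after ">>>" as name(argument=value, ...) on one line, values as JSON. drive_tool: Moves the arm, as the interface text tells. Its arguments: {"type":"object","properties":{"targets":{"type":"array"},"squeeze":{"type":"number"}},"required":["targets"]}

```bash
mkdir -p pics; cat > h.py <<'E'
from bench import robot
import numpy as np, cv2
from scipy.spatial.transform import Rotation as Ro
def cam(n):
    c=robot.calibration(n)
    if 'mount' in c:
        s=robot.get_state(); T=np.eye(4); T[:3,:3]=Ro.from_quat(s['tcp_rot']).as_matrix(); T[:3,3]=s['eef_pos']
        M=np.linalg.inv(T@np.array(c['mount'])); R,t=M[:3,:3],M[:3,3]
    else: R,t=np.array(c['R']),np.array(c['t'])
    return np.array(c['mtx']),c['k1'],R,t
def proj(X,C):
    K,k1,R,t=C; p=np.atleast_2d(X)@R.T+t; s=p[:,:2]/p[:,2:]; s=s*(1+k1*(s**2).sum(1,keepdims=True))
    return s@K[:2,:2].T+K[:2,2]
def unproj(uv,z,C):
    K,k1,R,t=C; d=(np.atleast_2d(uv)-K[:2,2])@np.linalg.inv(K[:2,:2]).T; s=d.copy()
    for _ in range(20): s=d/(1+k1*(s**2).sum(1,keepdims=True))
    r=np.c_[s,np.ones(len(s))]@R; o=-R.T@t
    return o+r*((z-o[2])/r[:,2])[:,None]
def save(n,im): cv2.imwrite('pics/'+n,im[:,:,::-1])
E
python3 - <<'E'
from h import *
s=robot.get_state();print({k:np.round(v,3) for k,v in s.items()},robot.grasp_offset)
print(Ro.from_quat(s['tcp_rot']).as_matrix().round(3))
ims=[robot.snapshot(n) for n in('scene','side')]
for n,i in zip(('scene','side'),ims): save(n+'1.png',i)
for n in ('reacher','reacher_grip','trigger_bar','reacher_jaws','jaw_l','jaw_r','oil_stone','stone_near','stone_far','rack','paint_tin','dividers','carving_tip','primed_piece','primed_strip'):
    for c in ('scene','side'):
        print(n,c,[(np.round(b['location'],3).tolist(),round(b['conf'],2)) for b in robot.boxes_of(c,n)[:2]])
E
```

```text
{'time': np.float64(0.0), 'q': array([-1.164,  0.379,  1.735,  0.   ,  1.028, -0.033]), 'joint_vel': array([ 0.001, -0.   ,  0.   ,  0.001, -0.001,  0.   ]), 'joint_efforts': array([ 1.0000e-03, -7.6372e+01, -4.3437e+01,  6.5000e-02,  4.2000e-02,
       -0.0000e+00]), 'eef_pos': array([ 0.298, -0.633,  0.213]), 'tcp_rot': array([-0.154,  0.69 , -0.69 ,  0.154]), 'wrist_force': array([0.773, 0.707, 1.033]), 'moment': array([-0.007,  0.013,  0.019]), 'opening': np.float64(1.001)} 0.0188
[[-0.905 -0.     0.426]
 [-0.426  0.001 -0.905]
 [-0.    -1.    -0.001]]
reacher scene [([0.447, 0.034, 0.031], 0.8)]
reacher side [([0.447, 0.019, 0.029], 0.89)]
reacher_grip scene []
reacher_grip side [([0.492, 0.388, 0.022], 0.56)]
trigger_bar scene [([0.418, 0.031, 0.019], 0.58)]
trigger_bar side [([0.417, 0.021, 0.025], 0.86)]
reacher_jaws scene [([0.45, 0.038, 0.025], 0.6), ([0.456, 0.519, 0.049], 0.2)]
reacher_jaws side [([0.449, 0.023, 0.029], 0.79)]
jaw_l scene [([0.502, 0.218, 0.023], 0.51), ([0.411, 0.232, 0.021], 0.47)]
jaw_l side [([0.411, 0.207, 0.021], 0.63)]
jaw_r scene [([0.502, 0.218, 
[... 255 characters left out ...]
93, 0.387, 0.023], 0.68), ([0.412, 0.204, 0.024], 0.39)]
stone_far scene []
stone_far side [([0.493, 0.387, 0.023], 0.56)]
rack scene [([0.452, 0.517, 0.05], 0.76)]
rack side [([0.504, 0.418, 0.055], 0.81)]
paint_tin scene [([0.435, 0.546, 0.123], 0.87), ([0.448, 0.04, 0.025], 0.53)]
paint_tin side [([0.498, 0.386, 0.024], 0.75), ([0.454, 0.498, 0.113], 0.69)]
dividers scene [([0.601, 0.241, 0.006], 0.57)]
dividers side [([0.603, 0.219, 0.01], 0.58)]Traceback (most recent call last):
  File "<stdin>", line 8, in <module>
ValueError: it knows: dividers, jaw, oil_stone, paint_tin, primed_piece, primed_strip, rack, reacher, reacher_grip, reacher_jaws, stone_far, stone_near, trigger, trigger_bar
```

View pics/scene1.png

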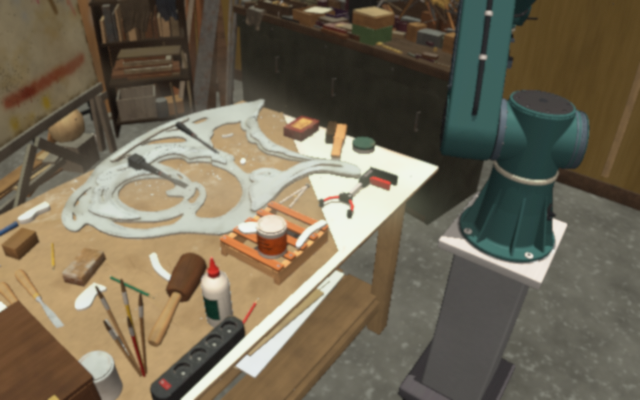

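View pics/side1.png

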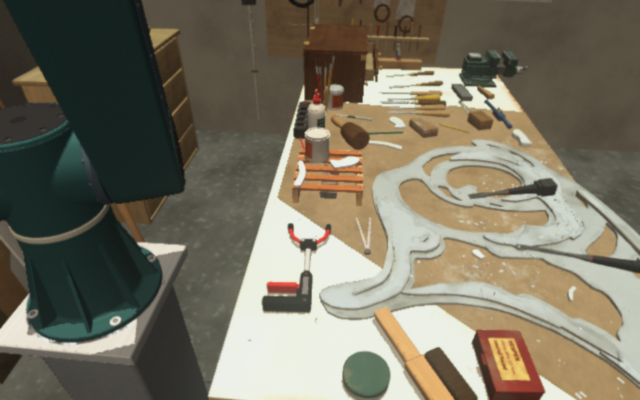

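The side view shows the reacher with its grip at (285,300) and jaws at (310,230). The rack is at (330,175), its open front facing the reacher, and the dividers are at (365,235). The scene view agrees. Next I'll turn the tool to face world -y and fly over for a close view.

>>> drive_tool(targets=[0,-2,0,8.4,1,0,-2,0,8.4,1,0,-2,0,8.4,1,-2,-1,-5,0,1,-2,-1,-5,0,1,-2,-1,-5,0,1,-2,-1,-5,0,1,-2,-1,-5,0,1,-2,-1,-5,0,1,-2,-1,-5,0,1,-2,-1,-5,0,1], squeeze=10)

```text
time: 2.4
eef_pos: [0.4494, -0.2683, 0.3495]
tcp_rot: [0.009, 0.707, -0.707, -0.008]
wrist_force: [1.2, -1.6, 0.1]
opening: 1.001
```

```bash
python3 - <<'E'
from h import *
s=robot.get_state();print(s['time'],s['eef_pos'],s['q'].round(2));print(Ro.from_quat(s['tcp_rot']).as_matrix().round(3))
c=robot.calibration('wrist');print(np.array(c['mount']).round(3),c['mtx'],c['k1'])
E
```

```text
2.4 [ 0.44943428 -0.2682624   0.34953649] [-0.58 -0.05  1.98  0.    1.21  1.01]
[[-1.     0.001 -0.024]
 [ 0.024  0.    -1.   ]
 [-0.001 -1.    -0.   ]]
[[-0.     0.972  0.237 -0.067]
 [-0.001 -0.237  0.972 -0.171]
 [ 1.    -0.     0.001  0.001]
 [ 0.     0.     0.     1.   ]] [[294.63413226   0.         319.09935937]
 [  0.         294.63413226 199.50023567]
 [  0.           0.           1.        ]] 0.010043563901303922
```

>>> drive_tool(targets=[-1,0,-5,0,1,-1,0,-5,0,1,-1,0,-5,0,1,-1,0,-5,0,1,-1,0,-5,0,1,-1,0,-5,0,1,0,0,-5,0,1,0,0,-5,0,1,0,0,-5,0,1,0,0,-4,0,1,0,0,0,-1.4,1,0,0,0,0,1])

```text
time: 3.6
eef_pos: [0.5178, 0.2215, 0.3536]
tcp_rot: [-0.001, -0.707, 0.707, -0.006]
wrist_force: [0.6, -1.1, 0.6]
opening: 1.0
```

```bash
python3 - <<'E'
from h import *
s=robot.get_state();print(s['time'],s['eef_pos']);print(Ro.from_quat(s['tcp_rot']).as_matrix().round(3))
save('w1.png',robot.snapshot('wrist'))
for n in ('reacher','trigger_bar','reacher_grip','reacher_jaws','jaw','oil_stone','stone_near','rack','dividers'):
    print(n,[(np.round(b['location'],3).tolist(),round(b['conf'],2)) for b in robot.boxes_of('wrist',n)[:3]])
E
```

```text
3.6 [0.51784909 0.22154615 0.35361424]
[[-1.     0.01   0.007]
 [-0.007 -0.001 -1.   ]
 [-0.01  -1.     0.001]]
reacher [([0.49, 0.45, 0.024], 0.72), ([0.464, 0.038, 0.029], 0.69), ([0.498, 0.208, 0.017], 0.31)]
trigger_bar [([0.438, 0.032, 0.03], 0.56)]
reacher_grip [([0.496, 0.448, 0.026], 0.56)]
reacher_jaws [([0.605, 0.232, 0.007], 0.35)]
jaw [([0.5, 0.208, 0.017], 0.67), ([0.41, 0.206, 0.024], 0.52)]
oil_stone [([0.489, 0.449, 0.024], 0.7)]
stone_near [([0.493, 0.447, 0.021], 0.6)]
rack [([0.528, 0.455, 0.055], 0.69)]
dividers [([0.603, 0.235, 0.007], 0.77)]
```

View pics/w1.png

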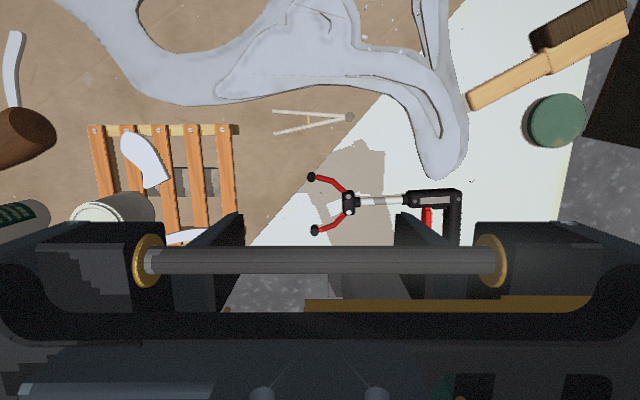

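The reacher's pads show at (311,177) and (314,230), its grip at (452,215). The stone shows between the slats at about (195,182), and the dividers at (315,120). I'll zoom in to get exact pixels.

```bash
python3 - <<'E'
import cv2
im=cv2.imread('pics/w1.png'); a=cv2.resize(im[100:250,80:280],None,fx=4,fy=4,interpolation=2)[:600]
b=cv2.resize(im[165:250,290:480],None,fx=4,fy=4,interpolation=2)
cv2.imwrite('pics/w1a.png',a[:, :]);cv2.imwrite('pics/w1b.png',b)
E
```

```text
(no output)
```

View pics/w1a.png

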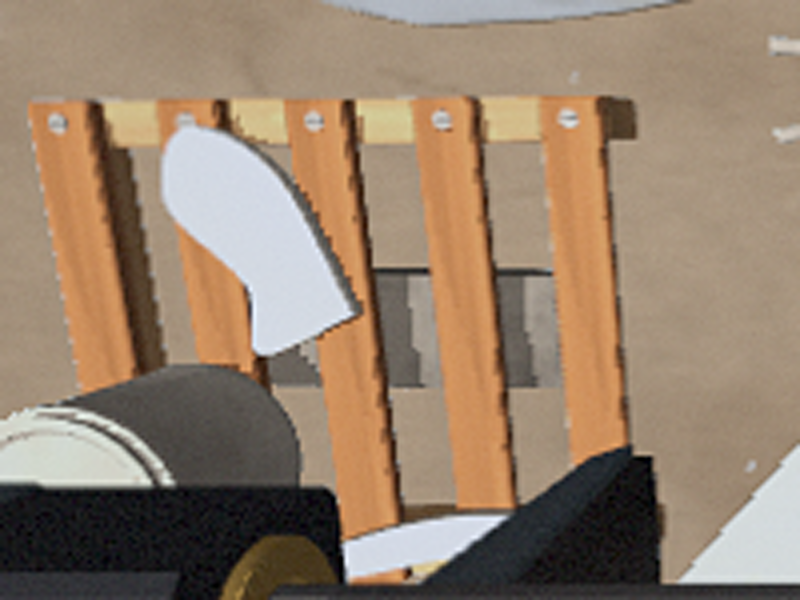

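View pics/w1b.png

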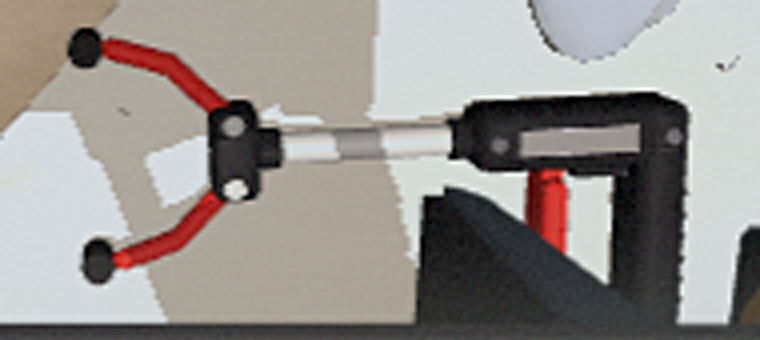

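```bash
python3 - <<'E'
from h import *
C=cam('wrist')
a=lambda *p:np.array(p)/4+[80,100]; b=lambda *p:np.array(p)/4+[290,165]
f=lambda n,p,z:print(n,unproj(p,z,C)[0].round(4))
f('padR',b(86,47),.028);f('padL',b(98,261),.028)
f('shaftA',b(300,144),.025);f('shaftB',b(440,140),.025)
f('housing screw',b(500,146),.034);f('grip back top',b(688,105),.034);f('grip back low',b(682,320),.034);f('grip front low',b(612,300),.034)
f('trig front',b(527,200),.032);f('trig front2',b(529,230),.032);f('yoke far top',b(210,105),.034);f('yoke far low',b(210,195),.034)
f('housing far top',b(470,103),.034)
for p in [(375,274),(535,276),(550,276)]: f('stone +x edge',a(*p),.024)
for p in [(275,386),(420,386),(540,386)]: f('stone -x edge',a(*p),.024)
for p in [(600,97),(630,450)]: f('front slat front',a(*p),.056)
for p in [(540,97),(570,450)]: f('front slat rear',a(*p),.056)
f('sideboard front foot',a(635,138),0);f('sideboard top',a(635,97),.046);f('tin?',a(30,420),.14)
f('back',a(30,102),.056)
f('div',[275,112],.01);f('div',[275,134],.01);f('div',[352,118],.01)
f('carv',[432,179],.018); f('carvtip low',[437,181],.01)
print('sight of stone near end max: at z.024 seen past slat', unproj(a(550,330),.024,C)[0].round(3), unproj(a(618,330),.024,C)[0].round(3),unproj(a(618,330),.0,C)[0].round(3))
E
```

```text
padR [0.5069 0.2321 0.028 ]
padL [0.4111 0.227  0.028 ]
shaftA [0.4641 0.1389 0.025 ]
shaftB [0.4661 0.078  0.025 ]
housing screw [0.4656 0.0547 0.034 ]
grip back top [ 0.4838 -0.0235  0.034 ]
grip back low [ 0.3867 -0.0318  0.034 ]
grip front low [0.3959 0.     0.034 ]
trig front [0.4411 0.0405 0.032 ]
trig front2 [0.4274 0.0385 0.032 ]
yoke far top [0.4831 0.1793 0.034 ]
yoke far low [0.4434 0.1784 0.034 ]
housing far top [0.4844 0.0689 0.034 ]
stone +x edge [0.5194 0.4662 0.024 ]
stone +x edge [0.5189 0.3985 0.024 ]
stone +x edge [0.5189 0.3922 0.024 ]
stone -x edge [0.4705 0.5147 0.024 ]
stone -x edge [0.4707 0.4521 0.024 ]
stone -x edge [0.4709 0.4001 0.024 ]
front slat front [0.5922 0.3568 0.056 ]
front slat front [0.4512 0.3536 0.056 ]
front slat rear [0.5921 0.3798 0.056 ]
front slat rear [0.4511 0.3783 0.056 ]
sideboard front foot [0.5761 0.3591 0.    ]
sideboard top [0.5925 0.3459 0.046 ]
tin? [0.4846 0.5292 0.14  ]
back [0.5889 0.5747 0.056 ]
div [0.6134 0.2935 0.01  ]
div [0.5774 0.2946 0.01  ]
div [0.6042 0.1641 0.01  ]
carv [0.5021 0.023  0.018 ]
carvtip low [0.4973 0.0108 0.01  ]
sight of stone near end max: at z.024 seen past slat [0.496 0.394 0.024] [0.496 0.365 0.024] [0.492 0.372 0.   ]
```

>>> drive_tool(targets=[1.8,2,4.4,-2.1,1,1.8,2,4.4,0,1,1.8,2,4.4,0,1,1.8,2,4.4,0,1,1.8,2,4.4,0,1,0,0,0,0,1,0,0,0,0,1])

```text
time: 4.8
eef_pos: [0.4376, -0.0003, 0.2543]
tcp_rot: [-0.01, 0.707, -0.707, 0.02]
wrist_force: [1.1, -0.0, 1.3]
opening: 0.996
```

```bash
python3 - <<'E'
from h import *
s=robot.get_state();print(s['time'],s['eef_pos'],s['wrist_force']);print(Ro.from_quat(s['tcp_rot']).as_matrix().round(3))
im=robot.snapshot('wrist')
C=cam('wrist')
for n in ('oil_stone','trigger_bar','jaw','stone_near','reacher_grip'):
    print(n,[(np.round(b['location'],3).tolist(),round(b['conf'],2)) for b in robot.boxes_of('wrist',n)[:3]])
print(proj([[.495,.375,0],[.459,.2295,.028],[.428,.002,.03]],C))
a=cv2.resize(im[60:200,0:140],None,fx=4,fy=4,interpolation=2); b=cv2.resize(im[100:380,90:420],None,fx=2,fy=2,interpolation=2)
o=np.zeros((600,800,3),np.uint8); o[:560,:560]=a; save('w2a.png',o[:560,:560]); save('w2b.png',b)
E
```

```text
4.8 [ 4.37603052e-01 -3.36075844e-04  2.54347095e-01] [ 1.11311154 -0.03105467  1.3282867 ]
[[-0.999  0.014  0.041]
 [-0.041  0.001 -0.999]
 [-0.014 -1.    -0.   ]]
oil_stone [([0.49, 0.389, 0.015], 0.71)]
trigger_bar [([0.421, 0.025, 0.032], 0.63)]
jaw [([0.407, 0.208, 0.026], 0.84), ([0.498, 0.215, 0.017], 0.68)]
stone_near [([0.493, 0.384, 0.011], 0.83)]
reacher_grip [([0.462, 0.042, 0.031], 0.95), ([0.498, 0.215, 0.019], 0.58)]
[[ 50.3709379  124.54799224]
 [147.38290814 156.9926491 ]
 [316.58770338 187.21467015]]
```

View pics/w2a.png

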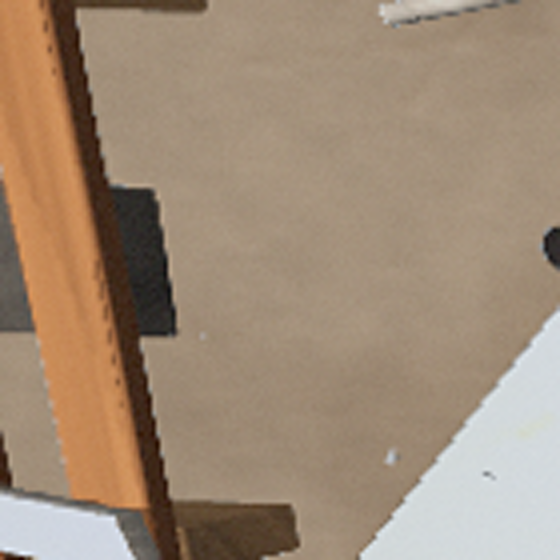

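View pics/w2b.png

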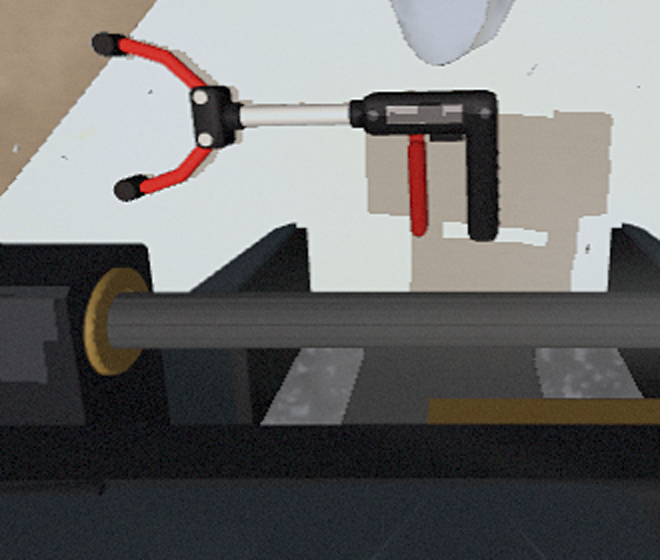

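The stone's near face shows at the right end of its dark area, between crop (155,188) and (175,335). The reacher is fully visible. I'll compute both poses from this.

```bash
python3 - <<'E'
from h import *
from scipy.optimize import least_squares
C=cam('wrist')
a=lambda *p:np.array(p)/4+[0,60]; b=lambda *p:np.array(p)/2+[90,100]
f=lambda n,p,z:print(n,unproj(p,z,C)[0].round(4))
f('stone near +x bot',a(155,188),0);f('stone near -x bot',a(175,335),0)
f('slat front bottom',a(110,270),.046);f('board foot',a(297,507),0.0);f('board foot',a(300,548),0.0)
# fit reacher pose: pts (reacher coords mm) <-> pixels
pts=[((-31,-14,34),(497,93)),((-31,90,34),(496,240)),((-9,90,34),(470,240)),((70,-14,34),(370,93)),((70,14,34),(370,133)),((31,86,32),(411,234)),((19,86,32),(427,236)),((175,-21,34),(192,89)),((175,21,34),(192,147)),((165,-14,34),(201,97)),((165,14,34),(205,140)),((231,-45,28),(104,44)),((231,45,28),(125,188))]
P=np.array([p for p,_ in pts])/1000.;U=np.array([b(*u) for _,u in pts])
def w(v): 
    x=np.array([np.cos(v[2]),np.sin(v[2])]);y=np.array([-x[1],x[0]])
    return np.c_[v[:2]+P[:,:1]*x+P[:,1:2]*y,P[:,2]]
r=least_squares(lambda v:(proj(w(v),C)-U).ravel(),[.468,.004,1.61],loss='soft_l1')
v=r.x;print(v,np.degrees(v[2]));print((proj(w(v),C)-U).round(1).tolist())
x=np.array([np.cos(v[2]),np.sin(v[2])]);y=np.array([-x[1],x[0]]);print('grip',v[:2]+.04*y,'jaws',v[:2]+.231*x)
E
```

```text
stone near +x bot [0.5175 0.3886 0.    ]
stone near -x bot [0.4678 0.3901 0.    ]
slat front bottom [0.4906 0.3648 0.046 ]
board foot [0.4078 0.3564 0.    ]
board foot [0.3924 0.3574 0.    ]
[0.47150285 0.0042726  1.63747285] 93.82028309704552
[[2.0, -1.9], [2.9, 0.7], [0.1, 1.0], [-11.5, -0.3], [-10.2, 1.1], [0.8, 1.5], [1.4, 0.3], [-3.4, -2.1], [0.6, 1.0], [0.4, -0.8], [0.9, -0.9], [-2.7, 2.4], [-2.7, -2.0]]
grip [0.43159174 0.00160751] jaws [0.45611199 0.2347593 ]
```

>>> drive_tool(targets=[0.3,4,-0.1,-1.2,1,0.3,4,-0.1,0,1,0.3,4,0,0,1,0.1,4,0,0,1,0,4,0,0,1,0,0,0,0,1])

```text
time: 5.7
eef_pos: [0.4365, 0.0065, 0.0516]
tcp_rot: [0.018, -0.707, 0.707, -0.035]
wrist_force: [0.2, 0.3, 1.3]
opening: 1.0
```

```bash
python3 - <<'E'
from h import *
s=robot.get_state();print(s['time'],s['eef_pos'],s['wrist_force']);print(Ro.from_quat(s['tcp_rot']).as_matrix().round(3),s['q'])
save('w3.png',robot.snapshot('wrist'))
E
```

```text
5.7 [0.43653393 0.00654193 0.05156116] [0.20323923 0.28277374 1.34172562]
[[-0.997  0.024  0.074]
 [-0.074  0.001 -0.997]
 [-0.024 -1.     0.001]] [-0.03948473  0.25465294  2.31737088  0.00335993  0.54581779  1.45424958]
```

View pics/w3.png

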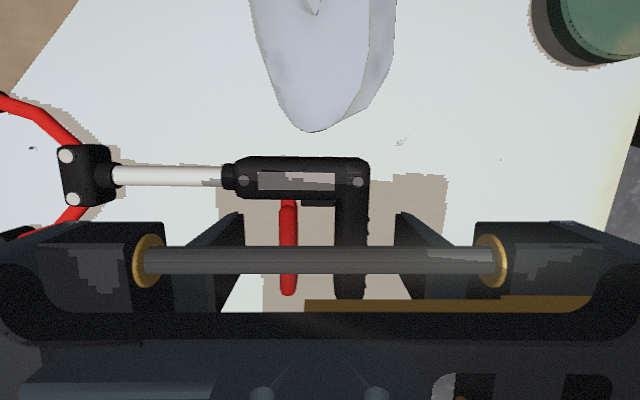

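>>> drive_tool(targets=[0.4,2.2,0.1,0.5,1,0.3,1.6,0.1,0,1,0,0.4,0,0,1,0,0,0,0,1])

```text
time: 6.15
eef_pos: [0.439, 0.0049, 0.0189]
tcp_rot: [0.011, -0.706, 0.707, -0.037]
wrist_force: [-0.9, 0.3, -0.8]
opening: 1.002
```

>>> drive_tool(targets=[0,0.9,0,0,1,0,0,0,0,1,0.5,0,0,0,1,0,0,0,0,1])

```text
time: 6.55
eef_pos: [0.4369, 0.0048, 0.0128]
tcp_rot: [0.009, -0.706, 0.707, -0.039]
wrist_force: [0.5, -0.3, 0.0]
opening: 1.001
```

```bash
python3 - <<'E'
from h import *
s=robot.get_state();print(s['time'],s['eef_pos'],s['wrist_force']);print(Ro.from_quat(s['tcp_rot']).as_matrix().round(3),s['q'])
E
```

```text
6.55 [0.43688833 0.00476845 0.01283209] [ 0.52148377 -0.34402119  0.01698762]
[[-0.997  0.043  0.068]
 [-0.068  0.    -0.998]
 [-0.043 -0.999  0.003]] [-0.04369627  0.34186773  2.32348305  0.00485858  0.43326361  1.45452393]
```

>>> drive_tool(targets=[0.3,0.7,0,0,1,0,0,0,0,1,0,0,0,0,1])

```text
time: 6.85
eef_pos: [0.4341, 0.0045, 0.0055]
tcp_rot: [0.009, -0.706, 0.707, -0.039]
wrist_force: [-0.2, -0.7, 0.2]
opening: 1.004
```

>>> drive_tool(targets=[0,0,0,0,-1,0,0,0,0,-1,0,0,0,0,-1,0,0,0,0,-1,0,0,0,0,-1], squeeze=4)

```text
time: 7.35
eef_pos: [0.4342, 0.0045, 0.0054]
tcp_rot: [0.009, -0.706, 0.707, -0.039]
wrist_force: [0.1, -0.3, 0.5]
opening: 0.691
```

```bash
python3 - <<'E'
from h import *
s=robot.get_state();print(s['time'],s['eef_pos'],s['wrist_force'],s['opening']*91);save('w4.png',robot.snapshot('wrist'))
E
```

```text
7.35 [0.43419865 0.00448919 0.00541392] [ 0.14183211 -0.27272594  0.53875454] 62.89242767068307
```

View pics/w4.png

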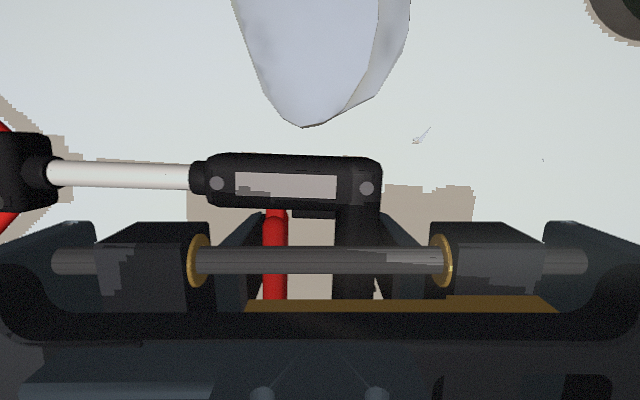

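>>> drive_tool(targets=[0,0,-1.5,1,-1,0,0,-1.5,1,-1,0,0,-1.5,1,-1,0,0,-1.5,0.8,-1,-0.5,0,-1.5,0,-1,-0.5,0,-1.5,0,-1,-0.5,0,-1.5,0,-1,-0.5,0,-1.5,0,-1,-0.5,0,0,0,-1,0,0,0,0,-1])

```text
time: 8.4
eef_pos: [0.4571, 0.1282, 0.0063]
tcp_rot: [-0.016, -0.707, 0.707, -0.015]
wrist_force: [0.1, -0.5, -1.7]
opening: 0.677
```

```bash
python3 - <<'E'
from h import *
s=robot.get_state();print(s['time'],s['eef_pos'],s['wrist_force'],s['opening']*91);print(Ro.from_quat(s['tcp_rot']).as_matrix().round(3))
save('sd2.png',robot.snapshot('side')[130:330,230:430].repeat(3,0).repeat(3,1))
for c in ('wrist','side'):
  im=robot.snapshot(c)
  for n in ('jaw','oil_stone','stone_near','dividers'):
    print(c,n,[(np.round(b['location'],3).tolist(),round(b['conf'],2)) for b in robot.boxes_of(c,n)[:3]])
save('w5.png',im)
E
```

```text
8.4 [0.45709706 0.12817901 0.0062636 ] [ 0.11849225 -0.46826938 -1.72819972] 61.60686444272795
[[-0.999  0.043 -0.002]
 [ 0.002 -0.001 -1.   ]
 [-0.043 -0.999  0.   ]]
wrist jaw [([0.461, 0.301, 0.025], 0.59)]
wrist oil_stone []
wrist stone_near []
wrist dividers [([0.582, 0.27, 0.004], 0.68)]
side jaw [([0.538, 0.332, 0.019], 0.42)]
side oil_stone [([0.498, 0.387, 0.022], 0.55)]
side stone_near [([0.496, 0.387, 0.018], 0.7)]
side dividers [([0.604, 0.218, 0.006], 0.72), ([0.493, 0.151, 0.025], 0.63), ([0.492, 0.384, 0.022], 0.35)]
```

View pics/sd2.png

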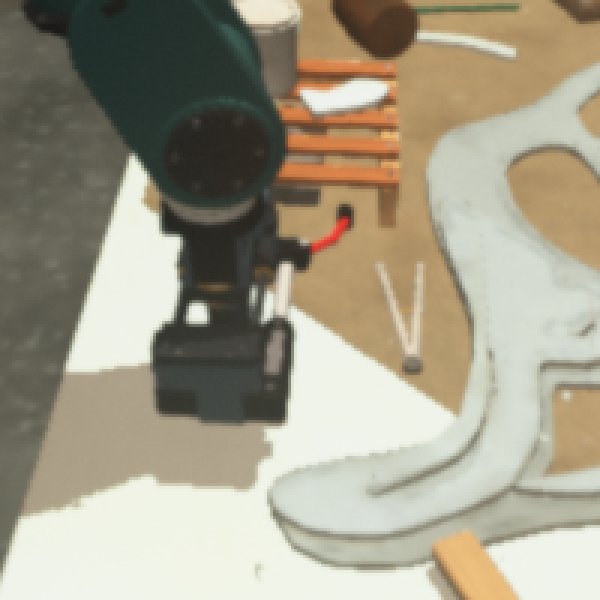

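Right pad at side pixel (345,199), just short of and to the right of the stone's near end at (337,198). I'll check the lateral offset.

```bash
python3 - <<'E'
from h import *
C=cam('side'); g=lambda *p:np.array(p)/3+[230,130]
f=lambda n,p,z:print(n,unproj(p,z,C)[0].round(4))
f('padR',g(345,210),.028);f('pad bottom',g(345,228),.004);f('stone corner bot',g(320,204),0);f('stone corner top',g(320,190),.024);f('yoke corner',g(312,242),.034);f('board foot',g(387,226),0);f('shaft',g(284,300),.018)
print(proj([[.538,.359,.028],[.5185,.389,0],[.4935,.06+.128,.025]],C)*3-[690,390])
E
```

```text
padR [0.5445 0.3454 0.028 ]
pad bottom [0.5455 0.3492 0.004 ]
stone corner bot [0.52   0.3901 0.    ]
stone corner top [0.5197 0.3802 0.024 ]
yoke corner [0.5169 0.2871 0.034 ]
board foot [0.5853 0.3613 0.    ]
shaft [0.4968 0.225  0.018 ]
[[338.53566613 200.88951502]
 [318.38855702 204.61028611]
 [276.86381504 322.64861105]]
```

```bash
python3 - <<'E'
from h import *
robot.snapshot('side');C=cam('side')
for d in robot.trace('side','jaw')[:2]:
    v,u=np.nonzero(d['mask']);print('side jaw',d['conf'],len(u),u.min(),u.max(),v.min(),v.max())
    top=v<=v.min()+1
    c=(u[top].mean(),v.min()); print('far top of pad',c,unproj(c,.028,C).round(4))
    k=(u.max(),v[u==u.max()].mean());print('right',k,unproj(k,.016,C).round(4))
    for q in (.225,.231,.239): print(proj([[.538,.128+q,.028],[.538,.128+q,.004]],C).round(1).tolist())
im=robot.snapshot('wrist');C=cam('wrist')
g=cv2.cvtColor(im,cv2.COLOR_RGB2GRAY)
# housing row: predicted pixels of grip back-edge / housing front
P=proj([[.4935,.128-.031,.034],[.4935,.128+.07,.034],[.4935,.128-.031+.01,.034]],C);print(P.round(1))
r=int(P[0,1]); print(r,[(c,int(g[r,c])) for c in range(180,400,4)])
E
```

```text
side jaw 0.67 54 335 346 199 213
far top of pad (np.float64(344.7142857142857), np.int64(199)) [[0.5436 0.3499 0.028 ]]
right (np.int64(346), np.float64(201.5)) [[0.5476 0.3546 0.016 ]]
[[342.8, 198.2], [342.4, 205.0]]
[[342.8, 197.0], [342.5, 203.7]]
[[343.0, 195.3], [342.6, 202.0]]
[[379.4 186.2]
 [176.7 186.6]
 [359.3 186.2]]
186 [(180, 216), (184, 214), (188, 35), (192, 39), (196, 42), (200, 54), (204, 34), (208, 96), (212, 107), (216, 106), (220, 115), (224, 47), (228, 42), (232, 49), (236, 157), (240, 154), (244, 159), (248, 158), (252, 158), (256, 158), (260, 160), (264, 160), (268, 158), (272, 159), (276, 158), (280, 158), (284, 159), (288, 159), (292, 160), (296, 159), (300, 161), (304, 160), (308, 161), (312, 164), (316, 161), (320, 162), (324, 160), (328, 161), (332, 164), (336, 46), (340, 49), (344, 45), (348, 45), (352, 70), (356, 83), (360, 111), (364, 111), (368, 111), (372, 24), (376, 25), (380, 168), (384, 166), (388, 164), (392, 165), (396, 164)]
```

>>> drive_tool(targets=[0.1,0,-1.3,0,-1,0.1,0,-1.3,0,-1,0,0,-1.3,0,-1,0,0,-1.3,0,-1,0,0,0,0,-1,0,0,0,0,-1])

```text
time: 9.7
eef_pos: [0.4543, 0.1848, 0.0062]
tcp_rot: [-0.016, -0.707, 0.707, -0.014]
wrist_force: [1.3, -0.8, -1.5]
opening: 0.682
```

>>> drive_tool(targets=[0,0,0,0,-1,0,0,0,0,-1,0,0,0,0,-1,0,0,0,0,-1,0,0,0,0,-1,0,0,0,0,-1], squeeze=9)

```text
time: 10.3
eef_pos: [0.4542, 0.1834, 0.0062]
tcp_rot: [-0.016, -0.707, 0.707, -0.014]
wrist_force: [-0.6, -1.0, 0.7]
opening: 0.585
```

>>> drive_tool(targets=[0,0,0,0,-1,0,0,0,0,-1,0,0,0,0,-1,0,0,0,0,-1,0,0,0,0,-1,0,0,0,0,-1], squeeze=16)

```text
time: 10.9
eef_pos: [0.4545, 0.1834, 0.0062]
tcp_rot: [-0.017, -0.707, 0.707, -0.013]
wrist_force: [0.2, -1.4, -1.8]
opening: 0.553
```

Opening stopped at 50 mm, i.e. half travel, so the jaws have met the stone. Next I'll raise to 30 N in steps.

>>> drive_tool(targets=[0,0,0,0,-1,0,0,0,0,-1,0,0,0,0,-1], squeeze=23)

```text
time: 11.2
eef_pos: [0.4545, 0.1835, 0.0062]
tcp_rot: [-0.017, -0.707, 0.707, -0.013]
wrist_force: [0.3, -0.7, 0.0]
opening: 0.552
```

>>> drive_tool(targets=[0,0,0,0,-1,0,0,0,0,-1,0,0,0,0,-1,0,0,1,0,-1,0,0,1,0,-1,0,0,1,0,-1,0,0,1,0,-1,0,0,0,0,-1], squeeze=31)

```text
time: 12.0
eef_pos: [0.4541, 0.1401, 0.0062]
tcp_rot: [-0.017, -0.707, 0.707, -0.014]
wrist_force: [-1.0, 0.3, -1.0]
opening: 0.546
```

```bash
python3 - <<'E'
from h import *
s=robot.get_state();print(s['time'],s['eef_pos'],s['wrist_force'],s['opening']*91);print(Ro.from_quat(s['tcp_rot']).as_matrix().round(3))
for c in ('side','scene','wrist'):
  im=robot.snapshot(c)
  for n in ('jaw','oil_stone','stone_near','rack'):
    print(c,n,[(np.round(b['location'],3).tolist(),round(b['conf'],2)) for b in robot.boxes_of(c,n)[:2]])
E
```

```text
12.0 [0.45412217 0.14005101 0.0062366 ] [-1.04685509  0.34771802 -1.04387464] 49.66018068548155
[[-0.999  0.043 -0.004]
 [ 0.004 -0.    -1.   ]
 [-0.043 -0.999 -0.   ]]
side jaw []
side oil_stone [([0.498, 0.373, 0.022], 0.51), ([0.522, 0.359, 0.024], 0.34)]
side stone_near [([0.495, 0.368, 0.023], 0.61)]
side rack [([0.54, 0.423, 0.054], 0.66)]
scene jaw []
scene oil_stone [([0.477, 0.377, 0.024], 0.72), ([0.406, 0.421, 0.072], 0.17)]
scene stone_near []
scene rack [([0.455, 0.516, 0.053], 0.61)]
wrist jaw []
wrist oil_stone []
wrist stone_near []
wrist rack []
```

>>> drive_tool(targets=[0.2,0,1,0,-1,0.2,0,1,0,-1,0.2,0,1,0,-1,0.2,-0.1,1,0,-1,0.2,0,1,0,-1,0.2,0,1,0,-1,0.2,0,1,0,-1,0.2,0,1,0,-1,0.2,0,1,0,-1,0.1,0,0,0,-1])

```text
time: 13.75
eef_pos: [0.4333, 0.0433, 0.0065]
tcp_rot: [0.017, 0.707, -0.707, 0.014]
wrist_force: [0.4, -1.1, -1.8]
opening: 0.549
```

```bash
python3 - <<'E'
from h import *
s=robot.get_state();print(s['time'],s['eef_pos'],s['wrist_force'],s['opening']*91);print(Ro.from_quat(s['tcp_rot']).as_matrix().round(3))
for c in ('side','scene'):
  im=robot.snapshot(c)
  for n in ('jaw','oil_stone','stone_near','rack','paint_tin'):
    print(c,n,[(np.round(b['location'],3).tolist(),round(b['conf'],2)) for b in robot.boxes_of(c,n)[:2]])
E
```

```text
13.75 [0.43328895 0.04326659 0.00646835] [ 0.44980621 -1.06720614 -1.76800749] 49.917876881895026
[[-0.999  0.044 -0.003]
 [ 0.003  0.    -1.   ]
 [-0.044 -0.999 -0.001]]
side jaw [([0.505, 0.263, 0.024], 0.39)]
side oil_stone [([0.475, 0.304, 0.02], 0.56)]
side stone_near [([0.471, 0.305, 0.022], 0.88)]
side rack [([0.516, 0.422, 0.057], 0.74)]
side paint_tin [([0.454, 0.494, 0.114], 0.87)]
scene jaw [([0.438, 0.281, 0.019], 0.64), ([0.505, 0.259, 0.021], 0.56)]
scene oil_stone [([0.454, 0.515, 0.052], 0.69), ([0.474, 0.302, 0.025], 0.59)]
scene stone_near [([0.473, 0.303, 0.022], 0.69)]
scene rack [([0.456, 0.517, 0.049], 0.58)]
scene paint_tin [([0.434, 0.544, 0.121], 0.82), ([0.552, 0.506, 0.063], 0.71)]
```

>>> drive_tool(targets=[0,0,1,0,-1,0,0,1,0,-1,0,0,1,0,-1,0,0,1,0,-1,0,0,1,0,-1,0,0,1,0,-1,0,0,1,0,-1,0,0,0,0,-1])

```text
time: 15.15
eef_pos: [0.433, -0.0318, 0.0063]
tcp_rot: [0.016, 0.707, -0.707, 0.015]
wrist_force: [-1.1, -0.5, -2.5]
opening: 0.55
```

```bash
python3 - <<'E'
from h import *
s=robot.get_state();print(s['time'],s['eef_pos'],s['wrist_force'],s['opening']*91);print(Ro.from_quat(s['tcp_rot']).as_matrix().round(3))
for c in ('side','scene'):
  im=robot.snapshot(c); save(c+'3.png',im)
  if c=='side': save('side3c.png',im[130:330,230:430].repeat(3,0).repeat(3,1))
  for n in ('jaw','oil_stone','stone_near','stone_far','rack','paint_tin'):
    print(c,n,[(np.round(b['location'],3).tolist(),round(b['conf'],2)) for b in robot.boxes_of(c,n)[:2]])
E
```

```text
15.15 [ 0.43296954 -0.03182419  0.00632429] [-1.10695302 -0.49000101 -2.5005225 ] 50.05758762808172
[[-0.999  0.043 -0.001]
 [ 0.001  0.001 -1.   ]
 [-0.043 -0.999 -0.001]]
side jaw [([0.502, 0.188, 0.024], 0.5)]
side oil_stone [([0.474, 0.23, 0.02], 0.57)]
side stone_near [([0.473, 0.232, 0.027], 0.83), ([0.415, 0.426, 0.064], 0.4)]
side stone_far [([0.472, 0.236, 0.026], 0.77)]
side rack [([0.513, 0.426, 0.054], 0.86)]
side paint_tin [([0.454, 0.498, 0.114], 0.76)]
scene jaw [([0.503, 0.185, 0.022], 0.62)]
scene oil_stone [([0.465, 0.254, 0.023], 0.85), ([0.55, 0.504, 0.066], 0.34)]
scene stone_near [([0.465, 0.256, 0.023], 0.61)]
scene stone_far [([0.466, 0.253, 0.022], 0.72), ([0.553, 0.504, 0.064], 0.54)]
scene rack [([0.454, 0.516, 0.052], 0.92), ([0.399, -0.009, 0.026], 0.55)]
scene paint_tin [([0.433, 0.546, 0.123], 0.87), ([0.407, 0.423, 0.068], 0.33)]
```

View pics/side3c.png

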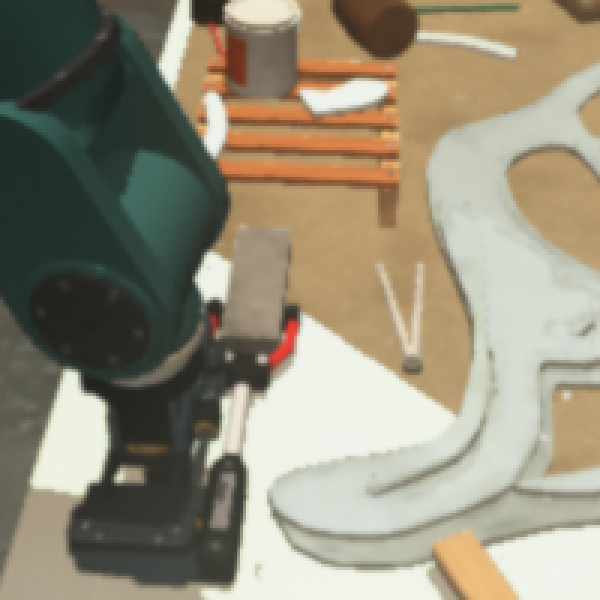

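The picture shows the stone wholly in the open: its far end is at crop (265,228), well short of the rack's front edge at about (310,180). Rack, tin and dividers are unmoved. I'll release gradually.

>>> drive_tool(targets=[0,0,0,0,-1,0,0,0,0,-1,0,0,0,0,-1], squeeze=14)

```text
time: 16.15
eef_pos: [0.4332, -0.0304, 0.0064]
tcp_rot: [0.015, 0.707, -0.707, 0.016]
wrist_force: [-0.0, -1.0, -2.1]
opening: 0.556
```

>>> drive_tool(targets=[0,0,0,0,-1,0,0,0,0,-1,0,0,0,0,-1,0,0,0,0,-1,0,0,0,0,-1], squeeze=4)

```text
time: 16.65
eef_pos: [0.433, -0.0304, 0.0064]
tcp_rot: [0.015, 0.707, -0.707, 0.016]
wrist_force: [0.6, -0.2, -1.7]
opening: 0.683
```

>>> drive_tool(targets=[0,0,0,0,0.5,0,0,0,0,0.7,0,0,0,0,1,0,0,0,0,1,0,0,0,0,1,0,0,0,0,1])

```text
time: 17.25
eef_pos: [0.4332, -0.0304, 0.0065]
tcp_rot: [0.015, 0.707, -0.707, 0.016]
wrist_force: [-0.4, 0.1, -0.2]
opening: 0.997
```

Trigger back at rest (62 mm) and fingers fully open. Lift slowly, then retreat.

>>> drive_tool(targets=[0,-1.5,0,0,1,0,-2,0,0,1,0,-3,0,0,1,0,-4,0,0,1,0,-4,0,0,1,0,-4,0,0,1,0,-3,3,0,1,0,-3,4,0,1,0,0,4,0,1,0,0,4,0,1,0,0,0,0,1])

```text
time: 18.35
eef_pos: [0.4213, -0.1852, 0.2627]
tcp_rot: [-0.014, -0.706, 0.708, -0.018]
wrist_force: [0.5, 0.4, 1.0]
opening: 0.998
```

```bash
python3 - <<'E'
from h import *
s=robot.get_state();print(s['time'],s['eef_pos'],s['wrist_force'])
save('w6.png',robot.snapshot('wrist'))
for c in ('side','scene','wrist'):
  if c!='wrist': save(c+'4.png',robot.snapshot(c))
  for n in ('jaw','oil_stone','rack','paint_tin','dividers','primed_piece','primed_strip','reacher'):
    print(c,n,[(np.round(b['location'],3).tolist(),round(b['conf'],2)) for b in robot.boxes_of(c,n)[:2]])
im=robot.snapshot('side'); save('side5c.png',im[130:330,230:430].repeat(3,0).repeat(3,1))
E
```

```text
18.35 [ 0.42127068 -0.18524569  0.26266709] [0.4516932  0.36207532 1.04748382]
side jaw [([0.512, 0.175, 0.025], 0.49)]
side oil_stone [([0.473, 0.229, 0.02], 0.92)]
side rack [([0.504, 0.416, 0.051], 0.95), ([0.418, -0.012, 0.022], 0.57)]
side paint_tin [([0.452, 0.5, 0.112], 0.77)]
side dividers [([0.606, 0.218, 0.01], 0.53)]
side primed_piece [([0.536, 0.488, 0.063], 0.76), ([0.412, 0.404, 0.067], 0.3)]
side primed_strip [([0.411, 0.404, 0.065], 0.56)]
side reacher [([0.45, -0.015, 0.029], 0.58)]
scene jaw [([0.425, 0.195, 0.022], 0.46), ([0.415, -0.003, 0.015], 0.25)]
scene oil_stone [([0.462, 0.25, 0.024], 0.71), ([0.514, 0.181, 0.023], 0.65)]
scene rack []
scene paint_tin [([0.432, 0.547, 0.123], 0.97)]
scene dividers [([0.596, 0.239, 0.006], 0.53), ([0.462, 0.252, 0.027], 0.53)]
scene primed_piece [([0.454, -0.001, 0.028], 0.65), ([0.55, 0.506, 0.068], 0.45)]
scene primed_strip [([0.412, 0.42, 0.068], 0.7), ([0.466, 0.25, 0.023], 0.3)]
scene reacher [([0.452, 0.002, 0.029], 0.62), ([0.454, 0.519, 0.051], 0.21)]
wrist jaw [([0.419, 0.176, 0.027], 0.69), ([0.51, 0.175, 0.016], 0.66)]
wrist oil_stone [([0.469, 0.202, 0.025], 0.89)]
wrist rack []
wrist paint_tin []
wrist dividers [([0.602, 0.203, 0.007], 0.55)]
wrist primed_piece []
wrist primed_strip []
wrist reacher [([0.464, -0.004, 0.03], 0.86)]
```

View pics/side5c.png

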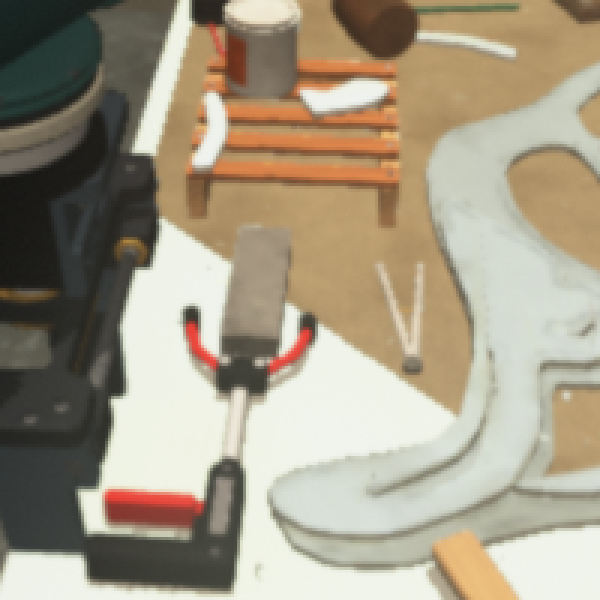

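The jaws are open again, reacher and stone lie flat, and the stone's far end at crop (265,227) is clear of the rack. Nothing else has moved. I'll check that gap and hand in.

```bash
python3 - <<'E'
from h import *
C=cam('side');print(unproj(np.array([[265,227],[200,217],[388,226]])/3+[230,130],.024,C)[:1],unproj(np.array([[200,217],[388,226]])/3+[230,130],0,C))
print(robot.sign_off())
E
```

```text
[[0.47241606 0.31770013 0.024     ]] [[0.40668055 0.35822783 0.        ]
 [0.58620755 0.3613806  0.        ]]
the job is handed in; nothing more can be done
None
```

The stone is out from under the rack. Reacher and stone lie flat on the table, and I handed the job in at about 19 s of the 66 s allowed.

- **What I did:** I pinched the reacher at 4 N and slid its open jaws over the stone's near end. The trigger force went up in steps to 31 N, and the jaws met the stone at about half travel. I drew the stone out about 21 cm, swinging slightly towards the robot to keep clear of the carving. Then I eased the squeeze off, let the trigger spring back to rest (62 mm) and lifted away.
- **Last checks:** The stone's far end is at y ≈ 0.318 m and the rack's front feet are at y ≈ 0.358 m, so about 4 cm is clear. The jaws are open again. Rack, tin, white pieces and dividers look the same in the pictures as at the start. Wrist force readings stayed around 3 N or less.
- **What disagreed:** Before the jaws went in, the side camera put them about 1 cm further back than the gripper's position implied. I chose an insertion depth that worked either way. The networks also gave some false finds and missed the rack in the last scene picture. The tool was tilted about 2.5° because the grip lay close to the arm's minimum reach, with no visible effect.

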